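# Work the lever arch of the blue delivery file in a food pantry

## Task

The rings of the blue lever arch file have been left ajar and out of line, so its sheets would snag. Lift the blue file's lever all the way up so that the rings stand wide open, then press it fully down again so that they close, and let go. Leave the red file's lever as it is.

Things in the scene. Friction and masses are not known exactly. Their poses are not given: they have to be found in the camera images.
- file_blue: Blue ring file, open and flat, fixed. Origin: on the table under the middle of the ring mechanism; +x over the back cover and its sheets (top 10 mm high, to x = 165 mm), -x over spine and front cover (to -272 mm), z up; 270 mm wide in y. Steel rings at y = -40 and +40 mm, 64 mm high, x within 25 mm, hoops open towards -x. Lever hinge: along x through (0, -50, 26) mm; the lever points to -y.
- blue_lever (a joint): Angle of the blue file's lever, rad: 0 = fully down, rings shut; 1.0 = fully up, rings wide open (end stops at both). It starts partly raised, at 0.15 to 0.35, needs about 2 N at its grip to move (friction) and stays where it is left. The hoops follow it.
- blue_grip (a point): Centre of the black grip at the lever's free end: round bar, 18 mm diameter, 26 mm long along the file's x, to be pinched across its flat ends (26 mm); a steel arm 12 mm wide joins it to the hinge. At lever angle a it is, in the file's frame, at x = 0, y = -50 - 77.6 cos(a + 0.26), z = 26 + 77.6 sin(a + 0.26) mm: 46 mm high when down, 100 mm when up. The point turns with the lever.
- red_grip (a point): Centre of the same black grip on the lever of the red file, a file of the same shape lying beside the blue one (either may be on the left). To be left alone.

How it is judged:
On the way:
1. the blue file's lever is lifted all the way, rings wide open (value of joint blue_lever above 0.85 rad), for 0.2 s.
At the end, for the whole second after the job is handed in: After having been lifted to within 0.15 rad of fully up (above 0.85 rad), the blue file's lever is fully down, rings shut (below 0.12 rad), and the red file's lever grip is within 15 mm of where it started (value of joint blue_lever below 0.12 rad and distance of red_grip from where it was at the start of the episode below 0.015 m); the robot touches nothing.
It fails at once if the red file's lever is moved (its grip by more than 15 mm) (distance of red_grip from where it was at the start of the episode above 0.015 m).
It also fails if it takes over 34 s, if anything falls off the work surface, if the arm or the gripper's body presses on something with over 40 N, if the wrist force passes 120 N, or if a joint passes its speed limit or range.

## Robot

A 6-joint arm with a two-finger parallel gripper is mounted at the origin on the work surface. World frame = base frame: x ahead of the robot, y to its left, z up, the work surface at z = 0. Lengths are in m, angles in rad, forces in N, time in s.
With the tool pointing down it reaches from about 0.325 to 0.75 m from the base axis. Payload 7.6 kg.
Tool frame: the origin (TCP) lies midway between the tips of the shut fingers; the grasp point (between the pads) lies 19 mm behind it; x points along the fingers, z is the direction in which the jaws open and shut, and the axes are right-handed (so a half turn about x gives the same grasp; the last joint's range is limited). The gripper opens to 85 mm and grips with 20 to 120 N. Pads are 22 mm wide; open, the fingers measure 114 mm over their backs; the gripper's body (76 mm by 85 mm) begins 54 mm behind the grasp point. The pads swing forward as they close: fully open they stand 13 mm farther back than shut.
Start: joints at [1.123, 0.052, 1.401, -0, 1.689, -0.07], TCP at [0.194, 0.488, 0.231] pointing down, gripper open.
Joint ranges: [-2.9, 2.9], [-0.91, 2.17], [0.12, 2.37], [-1.06, 4.2], [0.26, 2.73], [-2.93, 2.93]. Speed limits (rad/s): [2.57, 2.57, 3.01, 3.14, 3.14, 3.14].

## Interface

Orientations are given as a rotation vector (axis times angle).
In Python, from bench import env gives the robot as it stands.
- The arm moves only by the tool jog_arm, never from a script. Its argument "commands" is one flat list of numbers, 7 for each row, row after row: the turn, a rotation vector about the tool's x, y, z in degrees, then the shift along the tool's x, y, z in m, then the opening, from 0 (shut) to 1 (fully open). A call has exactly 8 rows; each row shifts and turns the commanded pose from where the row before left it, along the tool's axes as they then stand; what a row does not reach is not made up. A row lasts 1/10 s, in which the tool goes at most 50 mm and 8.59 degrees, less where a joint would pass 70% of its speed; a pose out of reach is approached as far as the arm can. A call with a gripper value outside its range is refused whole. The fingers move at their own pace and stop on an object; "force" is the grip in N (left out, the last holds). Time passes only in rows, so rows that do not move let the fingers close, or fill a call up. It gives the time, the measured TCP pose, the force and the opening at its end, in the units of the state.
- env.sense(): the state, without advancing time (a new reading comes with each control period).
- env.camera(name): name is "scene" or "top"; returns (picture, depth): 480x640x3 uint8, red, green, blue; 480x640 float32, m along the optical axis (not along the pixel's ray), 0 where there is no reading.
- env.get_calibration(name): a dict with "intrinsics" (3x3 intrinsics, pixels), "extrinsics" (4x4, takes a point from camera to world coordinates). Camera axes: x right, y up, looking along -z (the intrinsics and any distortion apply to the point x, -y, -z); pixel columns grow to the right and rows downward; lengths in m; the calibration is good to about 2 mm. A picture is of the moment at which its call begins. get_calibration takes no time and is no camera call.
- env.sign_off(): hands the job in, once; it reports no verdict.
Trained networks look in the newest picture that a camera, given by its name, has taken for a name from the list of things; names that differ only in an ending like _2 or _b are one class to them, and where a whole thing is asked for, a point or a joint stands for the part that bears it (a point fixed in the world has none). Each returns a list of dicts, best first, with "score" (0 to 1); they miss things now and then, are a little off and sometimes report something else, mostly with a low value. They report only what shows in the picture. A call takes as long as a camera call.
- env.find_in(query, camera): "xyz" ([x, y, z] in m, in world coordinates, good to about 4 mm: the middle of the surface that is visible of it).
- env.place_of(query, camera): "xyz" ([x, y, z] in m, in world coordinates, good to about 4 mm: a listed point, or the origin of a listed thing).
The state is a dict: "t": time; "joint_pos": joint angles; "joint_vel": joint speeds; "effort": joint torques, N m; "tcp_pos": TCP position; "tcp_rot": TCP orientation; "ft_force": force on the tool from outside, world axes, zero at the start; "wrist_torque": the same for the moment, N m; "gripper_width": finger opening in m.
Only numpy, scipy, OpenCV 4.12 (cv2) and the standard library are available. Lean on these libraries where they do the work, as an engineer would, in place of code of your own. Each camera call takes 0.05 s, during which the arm holds its last target.

## Working session

There is one attempt and no reset: what is moved stays moved. The work goes in short steps, Python scripts to look and compute and a tool call to move; the robot and the scene stay as the last step left them, time stands still between calls to the robot, and variables do not carry over. Pictures are saved under pics/ and viewed, and the job is handed in when it is done.

Besides the shell and the picture viewer there is one more tool, called as name(argument=value, ...) on one line, values as JSON. jog_arm: Moves the arm, as the interface text tells. Its arguments: {"type":"object","properties":{"commands":{"type":"array","items":{"type":"number"}},"force":{"type":"number"}},"required":["commands"]}

```bash
ls; mkdir -p pics
python3 - <<'E'
from bench import env
import cv2,numpy as np
s=env.sense();print({k:np.round(v,3) for k,v in s.items()})
for c in("scene","top"):
    p,d=env.camera(c);cv2.imwrite(f"pics/{c}0.png",p[:,:,::-1])
    for q in("blue_grip","red_grip","file_blue"):
        print(c,q,[(np.round(r['xyz'],3),round(r['score'],2)) for r in env.place_of(q,c)[:3]])
E
```

```text
pics
{'t': np.float64(0.0), 'joint_pos': array([ 1.123,  0.053,  1.402,  0.   ,  1.689, -0.07 ]), 'joint_vel': array([ 0.001, -0.   ,  0.001,  0.   ,  0.001, -0.   ]), 'effort': array([ 1.0000e-03, -3.8167e+01, -3.6018e+01, -0.0000e+00,  6.0000e-03,
        0.0000e+00]), 'tcp_pos': array([0.193, 0.488, 0.23 ]), 'tcp_rot': array([-0.927,  1.366,  0.926]), 'ft_force': array([ 0.211, -1.017,  0.376]), 'wrist_torque': array([ 0.057, -0.   , -0.014]), 'gripper_width': np.float64(0.086)}
scene blue_grip [(array([ 0.492, -0.319,  0.069]), 0.69)]
scene red_grip [(array([0.494, 0.134, 0.054]), 0.87)]
scene file_blue [(array([ 0.517, -0.206, -0.   ]), 0.94)]
top blue_grip [(array([ 0.492, -0.318,  0.068]), 0.77)]
top red_grip [(array([0.489, 0.127, 0.054]), 0.68)]
top file_blue [(array([ 0.516, -0.208, -0.   ]), 0.86)]
```

View pics/scene0.png

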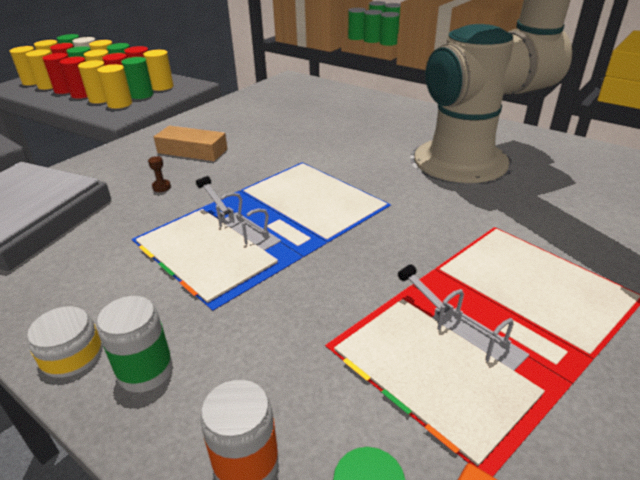

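View pics/top0.png

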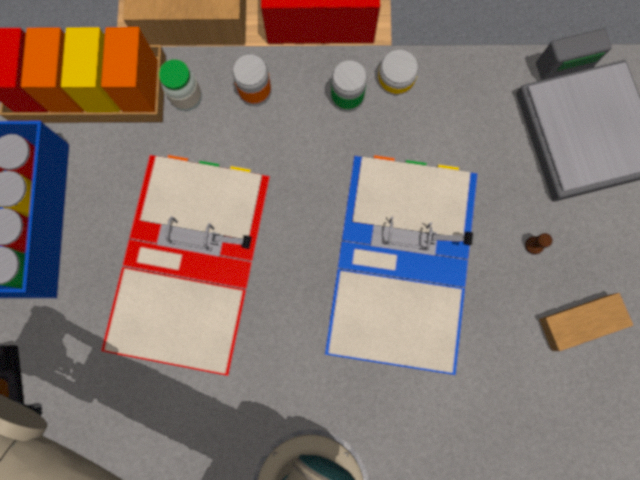

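The scene view shows the blue lever's grip at about (203,183). In the top view it is at (468,238), and the red grip is at (246,241). Both levers point toward about world -y, and the place_of reports agree with the pictures. Next I refine the yaw and grip from mask and depth.

```bash
cat > h.py <<'E'
from bench import env
import cv2,numpy as np
from scipy.spatial.transform import Rotation as R
def pts(c,p,d,mask):
    k=env.get_calibration(c);K=np.array(k['intrinsics']);E=np.array(k['extrinsics'])
    v,u=np.nonzero(mask&(d>0));z=d[v,u]
    P=np.stack([(u-K[0,2])/K[0,0]*z,-(v-K[1,2])/K[1,1]*z,-z],1)
    return P@E[:3,:3].T+E[:3,3],u,v
E
python3 - <<'E'
from h import *
for c in("top","scene"):
    p,d=env.camera(c);p=p.astype(int)
    r,g,b=p[...,0],p[...,1],p[...,2]
    P,u,v=pts(c,p,d,(b>120)&(r<80)&(g<130))
    k=(abs(P[:,0]-.47)<.26)&(abs(P[:,1]+.2)<.2)&(abs(P[:,2])<.02)
    hull=cv2.minAreaRect(P[k][:,:2].astype(np.float32)*1000)
    print(c,'blue rect',hull,P[k][:,2].mean())
    P,u,v=pts(c,p,d,(p.max(2)<50))
    for n,q in(('blue',(.492,-.318)),('red',(.492,.13))):
        k=(np.hypot(P[:,0]-q[0],P[:,1]-q[1])<.03)&(P[:,2]>.035)&(P[:,2]<.13)
        Q=P[k];print(n,len(Q),Q.mean(0).round(4),Q.min(0).round(4),Q.max(0).round(4))
    for q in("blue_grip","file_blue"):print(q,[(np.round(x['xyz'],4),round(x['score'],2)) for x in env.place_of(q,c)[:2]])
s=env.sense();M=R.from_rotvec(s['tcp_rot']).as_matrix();print(M.round(3))
E
```

```text
top blue rect ((459.0142822265625, -193.893310546875), (269.54620361328125, 429.4513244628906), 81.1507339477539) 0.002027721607556624
blue 73 [ 0.494  -0.3151  0.0739] [ 0.4836 -0.3221  0.0651] [ 0.5046 -0.3085  0.08  ]
red 57 [0.4896 0.1314 0.0604] [0.4783 0.1251 0.055 ] [0.5001 0.1378 0.0647]
blue_grip [(array([ 0.4964, -0.3169,  0.0665]), 0.76)]
file_blue [(array([ 5.152e-01, -2.079e-01, -3.000e-04]), 0.84)]
scene blue rect ((459.9512939453125, -194.79164123535156), (273.4139404296875, 426.89715576171875), 81.2968978881836) 0.00419882884511572
blue 93 [ 0.4995 -0.3132  0.0719] [ 0.4846 -0.3276  0.0628] [ 0.5098 -0.3065  0.0786]
red 167 [0.4957 0.1328 0.0577] [0.4812 0.1208 0.0463] [0.5049 0.1409 0.0638]
blue_grip [(array([ 0.4927, -0.3165,  0.0679]), 0.79)]
file_blue [(array([ 0.5137, -0.2044,  0.0027]), 0.81)]
[[ 0.    -0.929  0.369]
 [ 0.     0.369  0.929]
 [-1.    -0.     0.   ]]
```

jog_arm(commands=[0,0,0,0,-0.028,-0.031,1,0,0,0,0,-0.028,-0.031,1,0,0,0,0,-0.028,-0.031,1,0,0,0,0,-0.028,-0.031,1,0,0,0,0,-0.028,-0.031,1,0,0,0,0,-0.028,-0.031,1,0,0,0,0,-0.028,-0.031,1,0,0,0,0,-0.028,-0.031,1], force=40)

```text
t: 1.5
tcp_pos: [0.3106, 0.1733, 0.2315]
tcp_rot: [-0.927, 1.363, 0.927]
ft_force: [0.5, -0.4, -0.4]
gripper_width: 0.0854
```

jog_arm(commands=[0,0,0,0,-0.028,-0.031,1,0,0,0,0,-0.028,-0.031,1,0,0,0,0,-0.028,-0.031,1,0,0,0,0,-0.028,-0.031,1,0,0,0,0,-0.028,-0.031,1,0,0,0,0,-0.028,-0.031,1,0,0,0,0,-0.028,-0.031,1,0,0,0,0,-0.028,-0.031,1])

```text
t: 2.3
tcp_pos: [0.4274, -0.1402, 0.2315]
tcp_rot: [-0.927, 1.364, 0.926]
ft_force: [0.4, 0.3, 0.7]
gripper_width: 0.0855
```

jog_arm(commands=[8.5,0,0,0,0,0,1,8.5,0,0,0,0,0,1,8.5,0,0,0,0,0,1,8.5,0,0,0,0,0,1,8.5,0,0,0,0,0,1,8.5,0,0,0,0,0,1,8.5,0,0,0,0,0,1,8.5,0,0,0,0,0,1])

```text
t: 3.1
tcp_pos: [0.4271, -0.1383, 0.2314]
tcp_rot: [-0.0, 1.571, 0.0]
ft_force: [0.5, -0.9, 0.4]
gripper_width: 0.0857
```

```bash
cat >> h.py <<'E'
YAW=-np.radians(8.8)
def rel(target):
    s=env.sense();M=R.from_rotvec(s['tcp_rot']).as_matrix()
    print('t',s['t'],'tcp',s['tcp_pos'].round(4),'F',np.round(s['ft_force'],2),'w',round(float(s['gripper_width']),4));print(M.round(3))
    T=np.array([[0,np.sin(-YAW)*0,0]])
    z=np.array([np.cos(YAW),np.sin(YAW),0]);x=np.array([0,0,-1.]);G=np.stack([x,np.cross(z,x),z],1)
    print('turn deg',np.degrees(R.from_matrix(M.T@G).as_rotvec()).round(2))
    d=np.array(target)-s['tcp_pos'];print('shift now',(M.T@d).round(4),'after turn',(G.T@d).round(4))
E
python3 -c "
from h import *
rel([.495,-.317,.05])"
```

```text
t 3.1 tcp [ 0.4271 -0.1383  0.2314] F [ 0.54 -0.85  0.41] w 0.0857
[[ 0. -0.  1.]
 [-0.  1.  0.]
 [-1. -0.  0.]]
turn deg [8.8  0.01 0.  ]
shift now [ 0.1814 -0.1787  0.0679] after turn [ 0.1814 -0.1662  0.0945]
```

jog_arm(commands=[4.4,0,0,0,0,0,1,4.4,0,0,0,0,0,1,0,0,0,0.02,-0.0332,0.0189,1,0,0,0,0.02,-0.0332,0.0189,1,0,0,0,0.02,-0.0332,0.0189,1,0,0,0,0.02,-0.0332,0.0189,1,0,0,0,0,-0.0332,0.0189,1,0,0,0,0,0,0,1])

```text
t: 3.9
tcp_pos: [0.496, -0.3195, 0.1488]
tcp_rot: [0.119, 1.57, -0.118]
ft_force: [-0.2, 0.4, 0.5]
gripper_width: 0.0853
```

Run:
```python
from h import *
rel([.495,-.317,.05])
for c in("scene","top"):
    p,d=env.camera(c);cv2.imwrite(f"pics/{c}1.png",cv2.resize(p[:,:,::-1],(800,600)) if c=="top" else cv2.resize(p[100:320,100:400,::-1],(800,587)))
    print([(np.round(x['xyz'],4),round(x['score'],2)) for x in env.place_of("blue_grip",c)[:2]])
```

```text
t 3.9 tcp [ 0.496  -0.3195  0.1488] F [-0.25  0.38  0.52] w 0.0853
[[-0.003  0.15   0.989]
 [ 0.001  0.989 -0.15 ]
 [-1.     0.001 -0.003]]
turn deg [ 0.17 -0.16 -0.04]
shift now [ 0.0988  0.0022 -0.0011] after turn [ 0.0988  0.0023 -0.0013]
[(array([ 0.4957, -0.3145,  0.0679]), 0.64)]
[]
```

View pics/scene1.png

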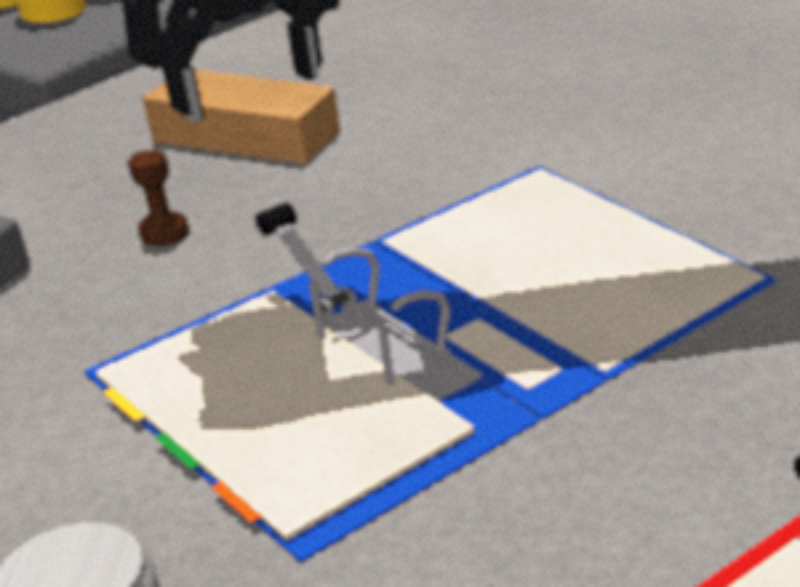

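The zoomed scene view shows the open fingers at (185,95) and (305,50), straddling the grip at (275,218) from above. I descend and pinch.

jog_arm(commands=[0,0,0,0.025,0.003,0,1,0,0,0,0.025,0,0,1,0,0,0,0.025,0,0,1,0,0,0,0.025,0,0,1,0,0,0,0,0,0,1,0,0,0,0,0,0,0,0,0,0,0,0,0,0,0,0,0,0,0,0,0], force=40)

```text
t: 4.9
tcp_pos: [0.4975, -0.3138, 0.0533]
tcp_rot: [0.114, 1.565, -0.117]
ft_force: [0.5, 0.4, -0.0]
gripper_width: 0.0442
```

jog_arm(commands=[0,0,0,0,0,0,0,0,0,0,0,0,0,0,0,0,0,0,0,0,0,0,0,0,0,0,0,0,0,0,0,0,0,0,0,0,0,0,0,0,0,0,0,0,0,0,0,0,0,0,0,0,0,0,0,0])

```text
t: 5.7
tcp_pos: [0.496, -0.314, 0.0522]
tcp_rot: [0.116, 1.569, -0.117]
ft_force: [-6.0, 0.2, 4.3]
gripper_width: 0.0249
```

Run:
```python
from h import *
rel([.495,-.317,.05])
for c in("scene",):
    p,d=env.camera(c);cv2.imwrite(f"pics/{c}2.png",cv2.resize(p[100:320,100:400,::-1],(800,587)))
```

```text
t 5.7 tcp [ 0.496  -0.314   0.0522] F [-6.04  0.24  4.34] w 0.0249
[[-0.001  0.148  0.989]
 [-0.001  0.989 -0.148]
 [-1.    -0.001 -0.001]]
turn deg [ 0.31 -0.05  0.05]
shift now [ 0.0022 -0.0031 -0.0006] after turn [ 0.0022 -0.0031 -0.0006]
```

View pics/scene2.png

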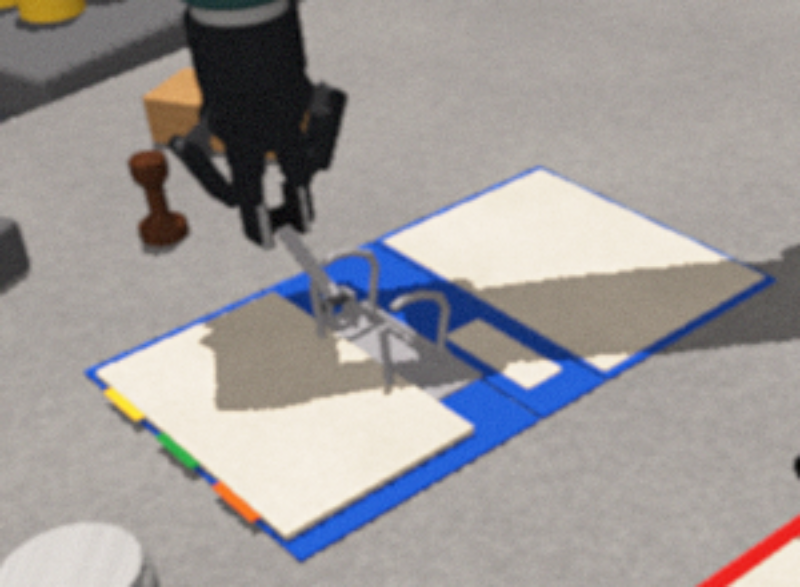

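The pinch is good: the width is 25 mm and the force is small. I now swing up about the hinge, turning with the lever.

jog_arm(commands=[0,0,-4,-0.0045,0.0018,0,0,0,0,-4,-0.0045,0.0018,0,0,0,0,-4,-0.0045,0.0018,0,0,0,0,-4,-0.0045,0.0018,0,0,0,0,-4,-0.0045,0.0018,0,0,0,0,-4,-0.0045,0.0018,0,0,0,0,-4,-0.0045,0.0018,0,0,0,0,-4,-0.0045,0.0018,0,0])

```text
t: 6.55
tcp_pos: [0.4995, -0.2904, 0.0816]
tcp_rot: [-0.326, 1.565, -0.553]
ft_force: [0.2, 1.4, -8.0]
gripper_width: 0.0251
```

```bash
cat >> h.py <<'E'
def lev():
    s=env.sense();M=R.from_rotvec(s['tcp_rot']).as_matrix()
    g=s['tcp_pos']-M[:,0]*.017
    print('t',round(float(s['t']),2),'tcp',s['tcp_pos'].round(4),'F',np.round(s['ft_force'],1),'w',round(float(s['gripper_width']),4),'x',M[:,0].round(3),'tilt',np.degrees(np.arctan2(M[1,0],-M[2,0])).round(1))
    print('grasp',g.round(4),'a from z',np.arcsin(np.clip((g[2]-.026)/.0776,-1,1))-.26)
    return g
E
python3 - <<'E'
from h import *
lev()
p,d=env.camera("scene");cv2.imwrite("pics/scene3.png",cv2.resize(p[100:320,100:400,::-1],(800,587)))
E
```

```text
t 6.55 tcp [ 0.4995 -0.2904  0.0816] F [ 0.2  1.4 -8. ] w 0.0251 x [-0.079 -0.525 -0.848] tilt -31.8
grasp [ 0.5009 -0.2814  0.096 ] a from z 0.8639902791026979
```

View pics/scene3.png

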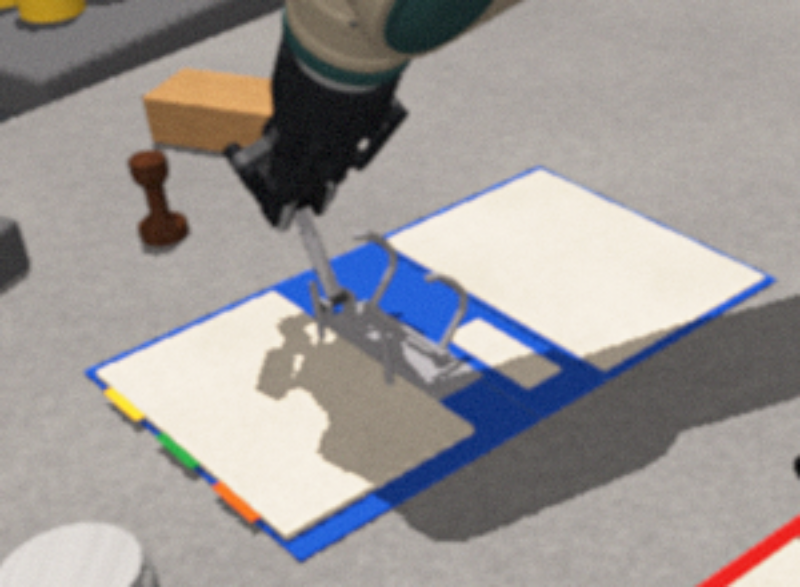

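The picture shows the lever raised and the hoops parted (ring tips at (370,238) and (435,280)). The estimate is a ≈ 0.86, so I go on toward the stop and hold.

jog_arm(commands=[0,0,-2.5,-0.0028,0.0011,0,0,0,0,-2.5,-0.0028,0.0011,0,0,0,0,-2.5,-0.0028,0.0011,0,0,0,0,-1,-0.0011,0.0004,0,0,0,0,0,0,0,0,0,0,0,0,0,0,0,0,0,0,0,0,0,0,0,0,0,0,0,0,0,0])

```text
t: 7.4
tcp_pos: [0.5007, -0.2822, 0.0865]
tcp_rot: [-0.442, 1.55, -0.664]
ft_force: [1.6, 5.6, -11.4]
gripper_width: 0.0251
```

Run:
```python
from h import *
lev()
p,d=env.camera("scene");cv2.imwrite("pics/scene4.png",cv2.resize(p[100:320,100:400,::-1],(800,587)))
```

```text
t 7.4 tcp [ 0.5007 -0.2822  0.0865] F [  1.6   5.6 -11.4] w 0.0251 x [-0.096 -0.64  -0.763] tilt -40.0
grasp [ 0.5024 -0.2713  0.0995] a from z 0.9837284963579438
```

View pics/scene4.png

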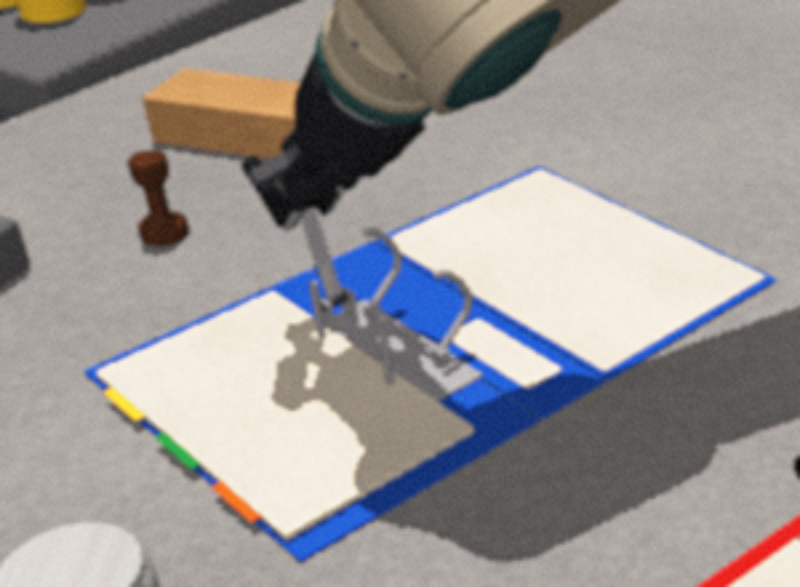

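jog_arm(commands=[0,0,-2,-0.0023,0.0009,0,0,0,0,-2,-0.0023,0.0009,0,0,0,0,0,0,0,0,0,0,0,0,0,0,0,0,0,0,0,0,0,0,0,0,0,0,0,0,0,0,0,0,0,0,0,0,0,0,0,0,0,0,0,0])

```text
t: 8.25
tcp_pos: [0.5007, -0.281, 0.0884]
tcp_rot: [-0.5, 1.54, -0.722]
ft_force: [5.7, -19.7, -21.4]
gripper_width: 0.0252
```

Run:
```python
from h import *
lev()
p,d=env.camera("scene")
p=p.astype(int);print([(np.round(x['xyz'],4),round(x['score'],2)) for x in env.place_of("blue_grip","scene")[:2]])
```

```text
t 8.25 tcp [ 0.5007 -0.281   0.0884] F [  5.7 -19.7 -21.4] w 0.0252 x [-0.105 -0.693 -0.713] tilt -44.2
grasp [ 0.5025 -0.2692  0.1005] a from z 1.0271360055626302
[(array([0.4891, 0.1334, 0.052 ]), 0.66), (array([ 0.4998, -0.2733,  0.1022]), 0.57)]
```

The force jumped from 11 to 29 N at the end stop, so the lever is fully up and was held there. place_of agrees: z is 0.102. I now press it down along the same arc.

jog_arm(commands=[0,0,4,0.0045,-0.0018,0,0,0,0,4,0.0045,-0.0018,0,0,0,0,4,0.0045,-0.0018,0,0,0,0,4,0.0045,-0.0018,0,0,0,0,4,0.0045,-0.0018,0,0,0,0,4,0.0045,-0.0018,0,0,0,0,4,0.0045,-0.0018,0,0,0,0,4,0.0045,-0.0018,0,0])

```text
t: 9.15
tcp_pos: [0.4968, -0.3075, 0.0655]
tcp_rot: [-0.052, 1.579, -0.282]
ft_force: [2.1, 7.8, -12.3]
gripper_width: 0.0248
```

Run:
```python
from h import *
lev()
```

```text
t 9.15 tcp [ 0.4968 -0.3075  0.0655] F [  2.1   7.8 -12.3] w 0.0248 x [-0.032 -0.208 -0.978] tilt -12.0
grasp [ 0.4974 -0.304   0.0821] a from z 0.5489758224542145
```

jog_arm(commands=[0,0,4,0.0046,-0.0018,0,0,0,0,4,0.0046,-0.0018,0,0,0,0,4,0.0046,-0.0018,0,0,0,0,4,0.0046,-0.0018,0,0,0,0,4,0.0046,-0.0018,0,0,0,0,4,0.0046,-0.0018,0,0,0,0,3,0.0034,-0.0014,0,0,0,0,0,0,0,0,0])

```text
t: 9.95
tcp_pos: [0.495, -0.3195, 0.0351]
tcp_rot: [0.318, 1.541, 0.089]
ft_force: [2.7, 12.2, -7.9]
gripper_width: 0.0248
```

Run:
```python
from h import *
lev()
p,d=env.camera("scene");cv2.imwrite("pics/scene5.png",cv2.resize(p[100:320,100:400,::-1],(800,587)))
```

```text
t 9.95 tcp [ 0.495  -0.3195  0.0351] F [ 2.7 12.2 -7.9] w 0.0248 x [ 0.035  0.255 -0.966] tilt 14.8
grasp [ 0.4944 -0.3238  0.0515] a from z 0.07463926056861164
```

View pics/scene5.png

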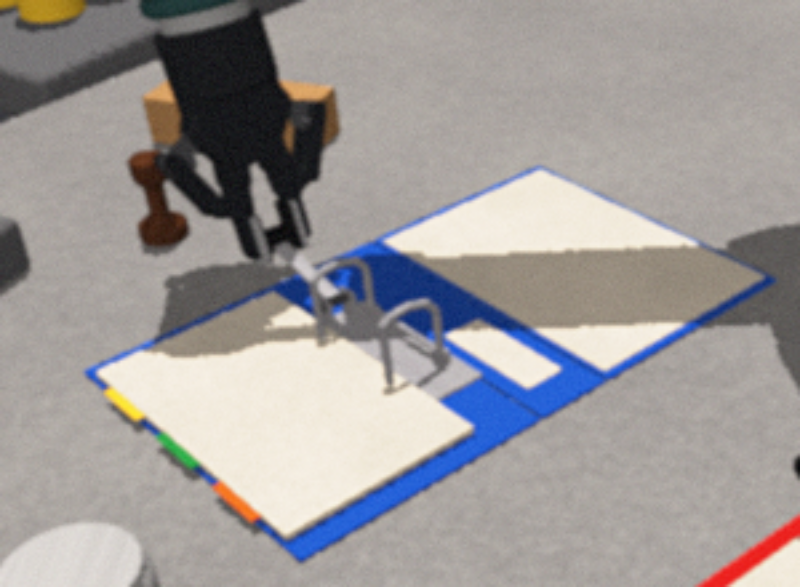

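The hoops are nearly closed and a ≈ 0.07. I press on to the stop and watch the force.

jog_arm(commands=[0,0,2,0.0023,-0.0006,0,0,0,0,2,0.0023,-0.0006,0,0,0,0,1,0.0012,-0.0003,0,0,0,0,0,0,0,0,0,0,0,0,0,0,0,0,0,0,0,0,0,0,0,0,0,0,0,0,0,0,0,0,0,0,0,0,0])

```text
t: 10.8
tcp_pos: [0.4952, -0.3196, 0.0337]
tcp_rot: [0.38, 1.527, 0.156]
ft_force: [-8.0, 15.4, 15.1]
gripper_width: 0.0246
```

Run:
```python
from h import *
lev()
```

```text
t 10.8 tcp [ 0.4952 -0.3196  0.0337] F [-8.  15.4 15.1] w 0.0246 x [ 0.048  0.333 -0.942] tilt 19.5
grasp [ 0.4944 -0.3253  0.0497] a from z 0.05080788718510987
```

Force reversed to +15 N and z stopped, so the lower stop is reached. I release in place, then back out along the tool.

jog_arm(commands=[0,0,0,0.001,0,0,0,0,0,0,0,0,0,0,0,0,0,0,0,0,1,0,0,0,0,0,0,1,0,0,0,0,0,0,1,0,0,0,0,0,0,1,0,0,0,0,0,0,1,0,0,0,0,0,0,1])

```text
t: 11.6
tcp_pos: [0.4955, -0.3206, 0.0293]
tcp_rot: [0.38, 1.526, 0.151]
ft_force: [0.4, -0.6, -0.0]
gripper_width: 0.0855
```

jog_arm(commands=[0,0,0,0,0,0,1,0,0,0,0,0,0,1,0,0,0,-0.01,0,0,1,0,0,0,-0.02,0,0,1,0,0,0,-0.03,0,0,1,0,0,0,-0.04,0,0,1,0,0,0,-0.03,0,0,1,0,0,0,0,0,0,1])

```text
t: 12.4
tcp_pos: [0.4903, -0.3661, 0.1582]
tcp_rot: [0.374, 1.519, 0.146]
ft_force: [-0.1, 0.5, -0.3]
gripper_width: 0.0852
```

Run:
```python
from h import *
lev()
for c in("scene","top"):
    p,d=env.camera(c)
    cv2.imwrite(f"pics/{c}6.png",cv2.resize(p[100:320,100:400,::-1],(800,587)) if c=="scene" else cv2.resize(p[150:390,80:500,::-1],(800,457)))
    for q in("blue_grip","red_grip"):print(c,q,[(np.round(x['xyz'],4),round(x['score'],2)) for x in env.place_of(q,c)[:2]])
    P,u,v=pts(c,p,d,(p.max(2)<50))
    for n,q in(('blue',(.492,-.324)),('red',(.492,.13))):
        k=(np.hypot(P[:,0]-q[0],P[:,1]-q[1])<.025)&(P[:,2]>.03)&(P[:,2]<.08)
        Q=P[k];print(n,len(Q),Q.mean(0).round(4),Q.max(0).round(4)) if len(Q) else print(n,'none')
```

```text
t 12.4 tcp [ 0.4903 -0.3661  0.1582] F [-0.1  0.5 -0.3] w 0.0852 x [ 0.056  0.323 -0.945] tilt 18.9
grasp [ 0.4893 -0.3716  0.1742] a from z 1.3107963267948965
scene blue_grip [(array([ 0.4935, -0.3282,  0.0472]), 0.56)]
scene red_grip [(array([0.4895, 0.1323, 0.0541]), 0.84)]
blue 80 [ 0.4985 -0.3226  0.0512] [ 0.5072 -0.3164  0.0569]
red 160 [0.4961 0.1328 0.058 ] [0.505  0.1415 0.0634]
top blue_grip [(array([ 0.4904, -0.326 ,  0.0494]), 0.67)]
top red_grip [(array([0.4888, 0.1261, 0.0545]), 0.7)]
blue 81 [ 0.4925 -0.3247  0.0524] [ 0.5041 -0.3177  0.0579]
red 54 [0.4898 0.1312 0.0603] [0.4998 0.1379 0.0667]
```

View pics/scene6.png

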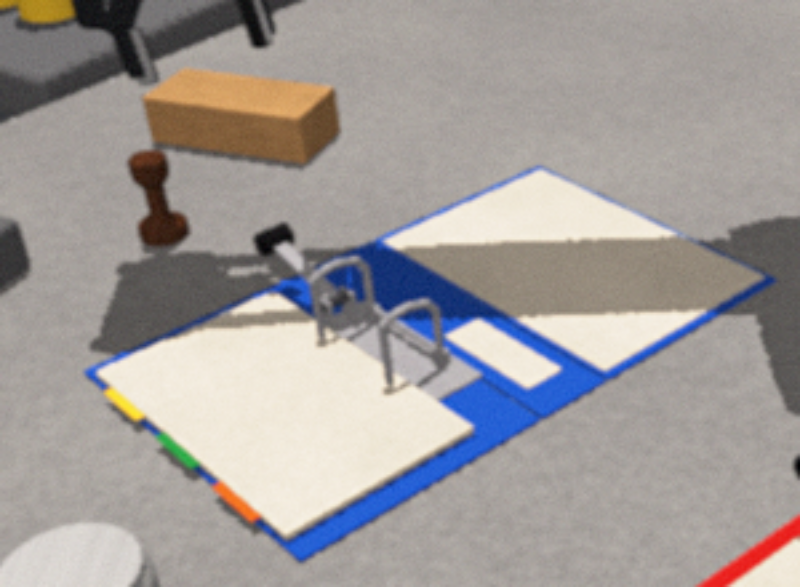

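View pics/top6.png

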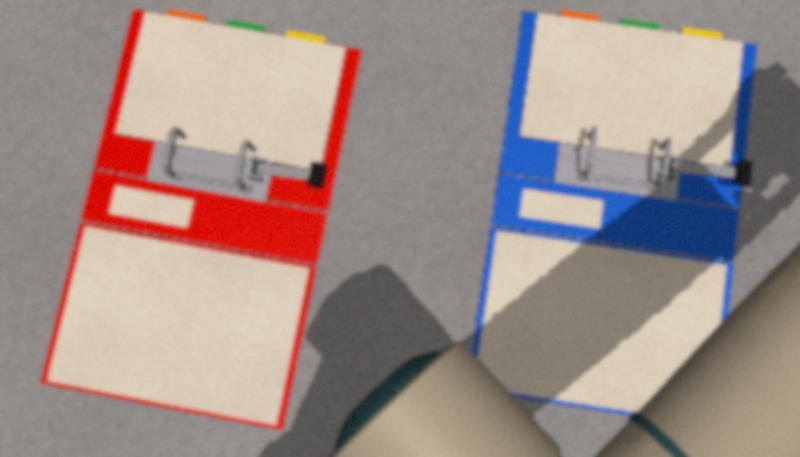

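The scene view shows the blue hoops closed in line and the black grip low at (273,240). The top view shows the red lever unmoved, with its grip at (318,175). The gripper is clear. The blue grip measures z ≈ 48 mm, against 46 mm for fully down and 55 mm at the 0.12 rad limit, so I hand it in.

```bash
python3 -c "
from bench import env
print(env.sign_off())"
```

```text
the job is handed in; nothing more can be done
None
```

I lifted the blue lever to its upper stop, pressed it down to its lower stop, let go and backed clear. The job was handed in at about 12.5 s of the 34 s allowed, and no verdict came back.

- **Lever up:** the wrist force rose to about 29 N at the upper end. The grip stood about 100–102 mm high (100 mm expected), so the lever was near 1.0 rad, and it was held there for more than 0.2 s.
- **Lever down:** the force reversed at the lower end and the lever stopped moving. After release the camera measurements put the grip at 47–49 mm, or about 0.03 rad. Fully down is 46 mm, and the 0.12 rad limit is about 55 mm. The hoops look closed and in line.
- **Red file:** the red grip measured within about 2 mm of where it started.
- **Robot:** it touches nothing; the force reads about 0 and the gripper is open and clear.
- **Disagreement:** just before release, the height worked out from the arm pose was 49.7 mm (0.05 rad), 1–3 mm above the camera values. I put this down to where the pads held the grip and to calibration. It is still under the limit.

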